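# Present a set-screw collar on the shaft flat

### The job

Slide the spindle tray by its black knob fully home into the slotted rails. Then pinch the shaft from above, feel for its flat, and turn the shaft until the flat squarely faces the driver guide while you pinch it. Finally take the collar, turn its screw to point straight at the guide, lift it to the height of the guide so that the screw is in line with it on the flat, and finish while still holding the collar there; leave the loose tools beside the station where they lie.

Things in the scene. Friction and masses are not known exactly. Their poses are not given: they have to be found in the camera images.
- station: fixed grey base plate 310 x 112 x 10 mm (x -170 to +140) with two aluminium rails along x (tops 28 mm above the bench, 106 mm over both) and a 98 mm high post at the far end. Origin: on the bench under the spindle axis when the tray is fully home; x points along the rails, away from the robot, toward the post (push-home direction), y to the left, z up.
- guide_tip (a point): tip of the screwdriver guide, a horizontal 16 mm steel tube on the post that points in the station's -x direction at the home spindle axis; the tip is 71 mm from that axis and 82 mm above the bench. The post and tube top out at 98 mm.
- carrier (a joint): sliding tray (150 x 78 mm steel plate) that carries the spindle; value in m that it is pulled out along the station's -x: 0 = fully home against the back stop, largest 0.075. It starts 45 to 70 mm out, stays where left, and needs about 7 N to slide.
- knob_top (a point): top of the tray's upright black knob, a 14 mm round post whose top is 68 mm above the bench and which stands up 45 mm; it is on the tray's centre line 80 mm nearer the robot than the spindle axis.
- spindle: vertical steel spindle on the tray; turns about its axis with light friction (0.02 N m), stays where left. Origin on the axis at bench height; x axis points out of the flat. The exposed D shaft is 24 mm in diameter with one flat 5 mm deep along its length: 19 mm across when pinched on the flat, 24 mm across the round. Its top is 106 mm above the bench.
- flat (a point): middle of the exposed flat, 7 mm from the spindle axis, 94 mm above the bench. At the start it is turned 0.4 to 1.4 rad counter-clockwise (from above) from facing the guide. The shaft is slick (friction about 0.2): fingers slip on the round, and a pinch roughly on the flat pulls the flat square to the finger.
- collar: dark steel ring round the shaft, 40 mm outer diameter, 16 mm high, resting on the spindle's shoulder, its middle 56 mm above the bench; slides up and turns freely on the shaft, falls back when let go. Origin on the spindle axis 56 mm below the collar's middle; x axis points along its screw. At the start the screw points within 1.2 rad of the guide's direction.
- collar_slide (a joint): height in m that the collar is lifted off its shoulder, 0 to 0.045; at 0.026 its middle and screw are level with the guide (82 mm above the bench).
- screw (a point): outer end of the collar's thumb screw (12 mm knurled head), 34 mm from the spindle axis, level with the collar's middle.
- hex_key: loose bent hex key, 30 x 78 x 4 mm, lying to the right of the station; leave alone
- torque_driver: loose black and yellow torque driver, 32 x 160 x 32 mm, lying to the left of the station; leave alone

How it is judged:
On the way, in this order (a step that is already met when the one before it is completed fails the run):
1. the tray is fully home (within 4 mm) (value of joint carrier below 0.004 m), for 0.2 s.
2. the fingers pinch the shaft while its flat faces the guide (within 0.17 rad) (contact force between the fingers and spindle above 2 N and angle between the x axis of spindle and the x axis of station, either way round below 0.17 rad and x of flat in the frame of station above 0 m), for 0.2 s.
At the end, for the whole second after the job is handed in: The tray is home within 4 mm; the shaft's flat and the collar's screw both face the guide within 0.17 rad (10 degrees); the collar is still held by the fingers (over 2 N), at rest, its screw within 4 mm of the guide's height (value of joint carrier below 0.004 m and angle between the x axis of each of spindle, collar and the x axis of station, either way round below 0.17 rad and x of flat in the frame of station above 0 m and x of screw in the frame of station above 0.02 m and value of joint collar_slide between 0.022 and 0.03 m and contact force between the fingers and collar above 2 N and linear speed of collar below 0.02 m/s); the arm keeps its last pose, push and grip.
It fails at once if the hex key is moved more than 30 mm (distance of hex_key from where it was at the start of the episode above 0.03 m).
It fails at once if the torque driver is moved more than 30 mm (distance of torque_driver from where it was at the start of the episode above 0.03 m).
It also fails if it takes over 64 s, if anything falls off the work surface, if the arm or the gripper's body presses on something with over 40 N, if the wrist force passes 120 N, or if a joint passes its speed limit or range.

### The arm

A 7-joint arm with a two-finger parallel gripper is mounted at the origin on a cart in front of the work surface, level with it; the furniture and walls round the work are solid. World frame = base frame: x ahead of the robot, y to its left, z up, the work surface at z = 0. Lengths are in m, angles in rad, forces in N, time in s.
With the tool pointing down it reaches from about 0.4 to 0.9 m from the base axis. Payload 5.5 kg.
Tool frame: the origin (TCP) lies midway between the tips of the shut fingers; the grasp point (between the pads) lies 19 mm behind it; z points along the fingers, y is the line along which they close (so a half turn about z gives the same grasp; the last joint's range is limited). The gripper opens to 92 mm and grips with 3 to 60 N. Pads are 19 mm wide; open, the fingers measure 130 mm over their backs; the gripper's body (75 mm by 190 mm) begins 47 mm behind the grasp point.
Start: joints at [0.263, 0.501, -0.427, 1.55, 0.221, 1.138, -0.21], TCP at [0.65, 0, 0.193] pointing down, gripper open.
Joint ranges: [-2.88, 2.88], [-0.31, 2.03], [-1.54, 1.56], [0.2, 2.42], [-1.41, 4.55], [0.19, 2.02], [-2.57, 2.57]. Speed limits (rad/s): [2.57, 2.57, 3.14, 3.14, 3.14, 3.14, 3.14].

### API

Orientations are given as a unit quaternion [w, x, y, z].
In Python, from rig import manip gives the robot as it stands.
- The arm moves only by the shell command python3 -m handwheel 'ROWS' [OPENING] [FORCE]. ROWS is JSON, a list of rows, each a list of 2 entries, a list of its own where there are three numbers: the shift along the tool's x, y, z in m, then the turn, a rotation vector about the tool's x, y, z in rad. A call has 1 to 8 rows; each row shifts and turns the commanded pose from where the row before left it, along the tool's axes as they then stand; what a row does not reach is not made up. A row lasts 1/12 s, in which the tool goes at most 41.7 mm and 7.16 degrees, less where a joint would pass 70% of its speed; a pose out of reach is approached as far as the arm can. A call is refused whole if a number of a shift passes 0.0417 or a number of a turn 0.125, either way. A call with a gripper value outside its range is refused whole. OPENING is the gripper command: -1 is shut, 1 is fully open, values between are in proportion, set as the call begins (- or left out, the last holds). The fingers move at their own pace and stop on an object; FORCE is the grip in N (left out, the last holds). Time passes only in rows, so rows that do not move let the fingers close. It gives the time, the measured TCP pose, the force, the opening and the grip force at its end, in the units of the state.
- manip.get_state(): the state, without advancing time (a new reading comes with each control period).
- manip.get_image(name): name is "scene" or "side" or "wrist"; returns the picture (480x640x3 uint8, blue, green, red); there is no depth.
- manip.calibration(name): a dict with "intrinsics" (3x3 intrinsics, pixels), "k1" (the pictures are not rectified: a ray, as slopes to the right and down, at radius r is drawn at 1 + k1 r^2 times it, then the intrinsics apply), "world_from_camera" (4x4, takes a point from camera to world coordinates); the wrist camera has in their place "tool_from_camera" (4x4, takes a point from camera to tool coordinates, whose origin is the TCP and whose axes are the flange's). Camera axes: x right, y up, looking along -z (the intrinsics and any distortion apply to the point x, -y, -z); pixel columns grow to the right and rows downward; lengths in m; the calibration is good to about 2 mm. A picture is of the moment at which its call begins: read the wrist's pose just before it. calibration takes no time and is no camera call.
- manip.job_done(): hands the job in; it is judged then, once.
Trained networks look in the newest picture that a camera, given by its name, has taken for a name from the list of things; names that differ only in an ending like _2 or _b are one class to them, and where a whole thing is asked for, a point or a joint stands for the part that bears it (a point fixed in the world has none). Each returns a list of dicts, best first, with "confidence" (0 to 1); they miss things now and then, are a little off and sometimes report something else, mostly with a low value. They report only what shows in the picture. A call takes as long as a camera call.
- manip.look_for(camera, thing): "uv" ([column, row] in pixels, amid what is visible of it).
- manip.tip_of(camera, thing): "uv" ([column, row] in pixels: a listed point, or the origin of a listed thing).
The state is a dict: "clock": time; "q": joint angles; "qd": joint speeds; "effort": joint torques, N m; "tool_pos": TCP position; "orientation": TCP orientation; "wrist_force": force on the tool from outside, world axes, zero at the start; "wrist_torque": the same for the moment, N m; "grip_width": finger opening in m; "grasp_force": force on a finger pad.
Only numpy, scipy, OpenCV 4.12 (cv2) and the standard library are available. Lean on these libraries where they do the work, as an engineer would, in place of code of your own. Each camera call takes 0.05 s, during which the arm holds its last target. There are 200 camera calls.

## Working session

There is one attempt and no reset: what is moved stays moved. The work goes in short steps, Python scripts to look and compute and a shell command to move; the robot and the scene stay as the last step left them, time stands still between calls to the robot, and variables do not carry over. Pictures are saved under pics/ and viewed, at most 10 in all, crops included, and the job is handed in when it is done.

```bash
mkdir -p pics; ls
cat > h.py <<'E'
import numpy as np, cv2, json
from rig import manip
from scipy.spatial.transform import Rotation as R
def cam(name, st=None):
    c=manip.calibration(name); K=np.array(c["intrinsics"]); k1=c["k1"]
    if "world_from_camera" in c: T=np.array(c["world_from_camera"])
    else:
        st=st or manip.get_state(); o=st["orientation"]
        W=np.eye(4); W[:3,:3]=R.from_quat([o[1],o[2],o[3],o[0]]).as_matrix(); W[:3,3]=st["tool_pos"]
        T=W@np.array(c["tool_from_camera"])
    return K,k1,T
def ray(name,uv,st=None):
    K,k1,T=cam(name,st)
    s=cv2.undistortPoints(np.array([[uv]],float),K,np.array([k1,0,0,0.]))[0,0]
    # model: drawn = s*(1+k1 r^2)
    d=T[:3,:3]@np.array([s[0],-s[1],-1]); return T[:3,3],d
def at_z(name,uv,z,st=None):
    o,d=ray(name,uv,st); return o+d*(z-o[2])/d[2]
def proj(name,p,st=None):
    K,k1,T=cam(name,st); q=np.linalg.inv(T)@np.append(p,1); s=np.array([q[0],-q[1]])/-q[2]
    s=s*(1+k1*s@s); return (K@np.append(s,1))[:2]
def tri(rays):
    A=0;b=0
    for o,d in rays:
        d=d/np.linalg.norm(d);P=np.eye(3)-np.outer(d,d);A=A+P;b=b+P@o
    return np.linalg.solve(A,b)
E
python3 - <<'E'
from h import *
np.set_printoptions(precision=4,suppress=True)
H=dict(knob_top=.068,guide_tip=.082,flat=.094,screw=.056,station=0,spindle=0,collar=0)
st=manip.get_state(); print(st)
for c in ["scene","side","wrist"]:
    im=manip.get_image(c); cv2.imwrite(f"pics/{c}0.png",im)
    for t,z in H.items():
        for r in manip.tip_of(c,t)[:2]:
            print(c,t,np.round(r["uv"],1),round(r["confidence"],2),at_z(c,r["uv"],z,st))
E
```

```text
pics
{'clock': 0.0, 'q': array([ 0.2632,  0.5019, -0.4268,  1.5515,  0.2208,  1.1383, -0.2103]), 'qd': array([ 0.0001,  0.0009,  0.0005, -0.0019, -0.0015,  0.0011,  0.0004]), 'effort': array([ -0.0002, -56.6597,  -5.816 , -27.9114,  -0.0686,   0.0308,
         0.0002]), 'tool_pos': array([ 0.6492, -0.    ,  0.1922]), 'orientation': array([-0.0007,  0.7071,  0.7071, -0.0007]), 'wrist_force': array([ 0.0574, -0.3099, -0.4651]), 'wrist_torque': array([-0.0036, -0.0111,  0.0397]), 'grasp_force': 0.0, 'grip_width': 0.0918516101374121}
scene knob_top [277.4 300.9] 0.93 [0.4926 0.1582 0.068 ]
scene guide_tip [343.4 210.1] 0.72 [0.6907 0.2023 0.082 ]
scene guide_tip [305.3 251.5] 0.55 [0.5816 0.1861 0.082 ]
scene flat [302.8 251.3] 0.58 [0.5723 0.1822 0.094 ]
scene screw [292.2 256.7] 0.64 [0.574  0.2092 0.056 ]
scene station [319.3 270.7] 0.78 [0.6145 0.1865 0.    ]
scene spindle [308.3 290.1] 0.89 [0.5721 0.172  0.    ]
scene collar [305.6 286.2] 0.68 [0.5748 0.1809 0.    ]
side knob_top [243.3 280.3] 0.67 [0.4922 0.1618 0.068 ]
side guide_tip [375.9 246.1] 0.72 [0.6922 0.2033 0.082 ]
side flat [304.2 253.6] 0.86 [0.5766 0.1718 0.094 ]
side flat [246.9 280.5] 0.59 [0.4878 0.1065 0.094 ]
side screw [303.9 270.7] 0.9 [0.584  0.1987 0.056 ]
side screw [330.2 305.8] 0.21 [0.5893 0.0897 0.056 ]
side station [331.1 304.7] 0.91 [0.6244 0.1936 0.    ]
side spindle [329.4 308.7] 0.66 [0.6184 0.1825 0.    ]
wrist knob_top [232.9 130.8] 0.7 [0.5853 0.0764 0.068 ]
wrist knob_top [94.8  3.9] 0.56 [0.4933 0.1618 0.068 ]
wrist collar [223.3  10.5] 0.64 [0.569  0.1763 0.    ]
```

```bash
python3 -m handwheel '[[[0.0267,-0.0262,0],[0,0,0]],[[0.0267,-0.0262,0],[0,0,0]],[[0.0267,-0.0262,0],[0,0,0]],[[0.0267,-0.0262,0],[0,0,0]],[[0.0267,-0.0262,0],[0,0,0]],[[0.0265,-0.026,0],[0,0,0]],[[0,0,0],[0,0,-0.1065]],[[0,0,0],[0,0,-0.1065]]]' -0.2 40
python3 -m handwheel '[[[0,0,0],[0,0,0]],[[0,0,0],[0,0,0]]]'
python3 - <<'E'
from h import *
np.set_printoptions(precision=4,suppress=True)
H=dict(knob_top=.068,guide_tip=.082,flat=.094,screw=.056,spindle=0)
st=manip.get_state(); print(st["tool_pos"],st["q"],manip.calibration("wrist")["tool_from_camera"])
im=manip.get_image("wrist"); cv2.imwrite("pics/w1.png",im)
for t,z in H.items():
    for r in manip.tip_of("wrist",t)[:2]:
            print(t,np.round(r["uv"],1),round(r["confidence"],2),at_z("wrist",r["uv"],z,st))
s=manip.get_image("scene");
E
```

```text
clock: 1.87
tool_pos: [0.4913, 0.1627, 0.1939]
orientation: [0.0, 0.624, 0.781, 0.0]
wrist_force: [0.7, -0.8, -0.3]
grip_width: 0.0428
grasp_force: 0.0
clock: 2.03
tool_pos: [0.4932, 0.1599, 0.1934]
orientation: [0.0, 0.629, 0.777, 0.0]
wrist_force: [0.1, 0.4, -0.8]
grip_width: 0.0374
grasp_force: 0.0
[0.4932 0.1599 0.1934] [ 0.1152  0.2795 -0.5651  1.8751  0.1728  1.0348 -0.3112] [[-0.0004  0.963   0.2694  0.0731]
 [ 1.      0.0004 -0.0001  0.0004]
 [-0.0002  0.2694 -0.963  -0.1917]
 [ 0.      0.      0.      1.    ]]
knob_top [317.9 224.7] 0.79 [0.4943 0.1628 0.068 ]
guide_tip [574.3 230.9] 0.61 [0.6912 0.2026 0.082 ]
screw [429.6 186.4] 0.88 [0.5786 0.2111 0.056 ]
spindle [397.4 210.6] 0.92 [0.5714 0.1782 0.    ]
spindle [467.3  88. ] 0.3 [0.6038 0.3001 0.    ]
```

View pics/w1.png

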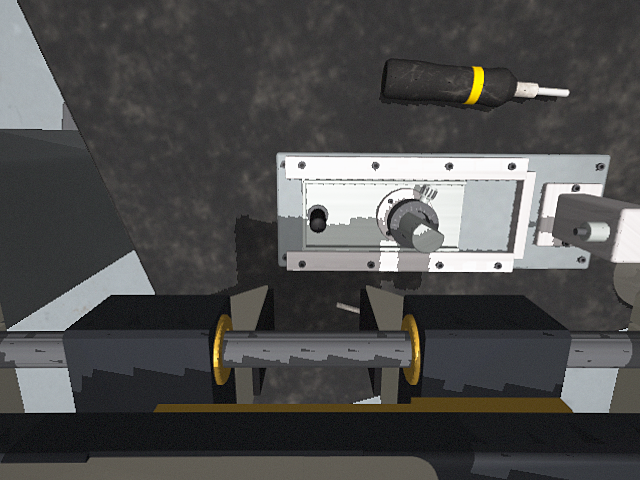

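View pics/scene0.png

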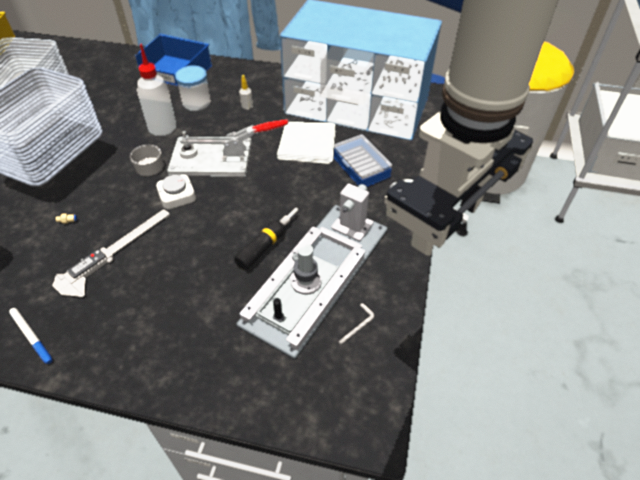

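Wrist view: knob at (318,225), shaft at (428,235), screw pointing up-left at (428,190), guide at (590,232); the driver lies at the top, clear. The TCP is over the knob. I'll descend and grip.

```bash
python3 -m handwheel '[[[0.001,0,0.035],[0,0,0]],[[0,0,0.035],[0,0,0]],[[0,0,0.035],[0,0,0]],[[0,0,0.02],[0,0,0]],[[0,0,0.017],[0,0,0]],[[0,0,0],[0,0,0]]]'
python3 -m handwheel '[[[0,0,0],[0,0,0]],[[0,0,0],[0,0,0]],[[0,0,0],[0,0,0]],[[0,0,0],[0,0,0]],[[0,0,0],[0,0,0]]]' -1 40
```

```text
clock: 2.88
tool_pos: [0.4899, 0.1599, 0.0478]
orientation: [-0.002, 0.628, 0.778, -0.003]
wrist_force: [-1.8, 0.1, 0.0]
grip_width: 0.0365
grasp_force: 0.0
clock: 3.3
tool_pos: [0.4937, 0.1612, 0.0524]
orientation: [0.001, 0.628, 0.778, 0.001]
wrist_force: [-0.4, 0.2, -0.6]
grip_width: 0.0081
grasp_force: 0.0
```

Run:
```python
from h import *
st=manip.get_state(); print(st["tool_pos"],st["grip_width"],st["grasp_force"])
a=manip.get_image("wrist"); print(proj("wrist",st["tool_pos"],st))
b=manip.get_image("side"); u=proj("side",st["tool_pos"]); print(u,manip.tip_of("side","knob_top")[:1],manip.tip_of("wrist","knob_top")[:1])
x,y=map(int,u); c=cv2.resize(b[max(0,y-90):y+90,max(0,x-70):x+130],(400,360),interpolation=2)
cv2.imwrite("pics/m2.png",np.hstack([cv2.resize(a,(400,300)),c[:300]]))
```

```text
[0.49370189 0.16117369 0.05235541] 0.008091987408474458 0.0
[315.61391141 282.45366561]
[244.7768365  291.14758721] [{'uv': [242.2, 277.8], 'confidence': 0.86}] [{'uv': [316.9, 291.3], 'confidence': 0.59}]
```

View pics/m2.png

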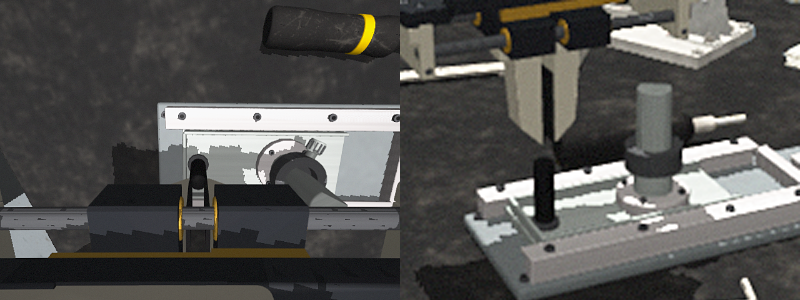

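Side crop: finger tips at about (548,140), above/behind the knob top (543,160). The tips sit higher than expected; I'll zoom the wrist picture.

Run:
```python
from h import *
st=manip.get_state(); t=st["tool_pos"]
a=manip.get_image("wrist");b=manip.get_image("scene")
for n in("scene","side","wrist"):
  for dz in (0,.019,.03): print(n,dz,proj(n,t+[0,0,dz],st))
u=proj("scene",t);x,y=map(int,u)
w=cv2.resize(a[200:400,220:420],(400,400),interpolation=2)
c=cv2.resize(b[y-50:y+50,x-50:x+50],(400,400),interpolation=2)
cv2.imwrite("pics/m3.png",np.hstack([w,c]))
```

```text
scene 0 [276.9729027  305.71115115]
scene 0.019 [276.21367174 298.65619264]
scene 0.03 [275.76112776 294.45040206]
side 0 [244.29829805 291.78076782]
side 0.019 [244.02928537 278.71002177]
side 0.03 [243.87175773 271.03816285]
wrist 0 [315.6142294  282.45335575]
wrist 0.019 [315.56389267 296.9369552 ]
wrist 0.03 [315.52993053 306.70572455]
```

View pics/m3.png

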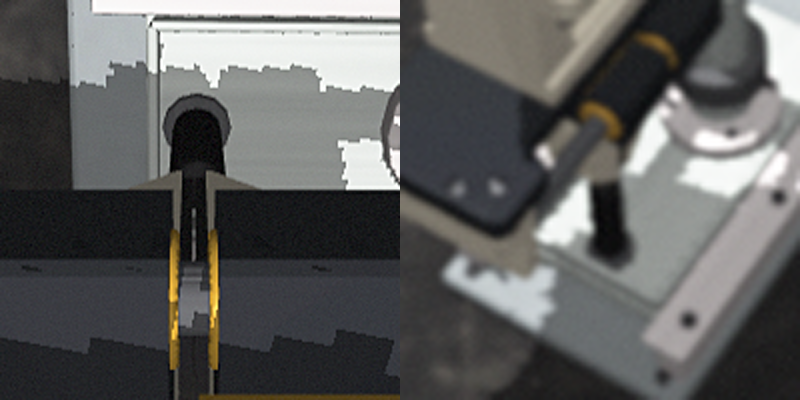

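Run:
```python
from h import *
np.set_printoptions(precision=4,suppress=True)
st=manip.get_state()
a=ray("side",(248,271));b=ray("wrist",(315,286),st)
print(tri([a,b]),at_z("side",(248,271),.052),at_z("wrist",(315,286),.052,st))
# knob measured in all cams
rs=[]
for n in("side","scene","wrist"):
    manip.get_image(n)
    for r in manip.tip_of(n,"knob_top")[:1]: print(n,r); rs.append(ray(n,r["uv"],st))
print(tri(rs[:2]))
K,k,T=cam("side");print(T[:3,3]);K,k,T=cam("scene");print(T[:3,3])
```

```text
[0.4953 0.1683 0.0774] [0.5089 0.2235 0.052 ] [0.4929 0.1592 0.052 ]
side {'uv': [243.1, 276.4], 'confidence': 0.98}
scene {'uv': [277.2, 301.3], 'confidence': 0.74}
wrist {'uv': [321.8, 293.9], 'confidence': 0.68}
[0.4895 0.1535 0.077 ]
[ 0.3774 -0.5628  0.4178]
[ 0.2163 -0.1849  0.717 ]
```

```bash
python3 -m handwheel '[[[0,0,0],[0,0,0]],[[0,0,0],[0,0,0]],[[0,0,0],[0,0,0]],[[0,0,0],[0,0,0]],[[0,0,0],[0,0,0]],[[0,0,0.004],[0,0,0]],[[0,0,0.004],[0,0,0]],[[0,0,0],[0,0,0]]]' -0.2 40
python3 - <<'E'
from h import *
st=manip.get_state(); print(st["tool_pos"],st["grip_width"])
for n in ("side","wrist"):
  a=manip.get_image(n); x,y=map(int,proj(n,st["tool_pos"],st)); print(x,y)
  c=cv2.resize(a[y-70:y+80,x-100:x+100],(400,300),interpolation=2)
  if n=="side": b=c
cv2.imwrite("pics/m4.png",np.hstack([b,c]))
E
```

```text
clock: 4.57
tool_pos: [0.4921, 0.1607, 0.0423]
orientation: [-0.0, 0.628, 0.778, -0.001]
wrist_force: [-0.1, -0.3, 0.4]
grip_width: 0.0363
grasp_force: 0.0
[0.49206539 0.16070686 0.04227306] 0.03628443832098675
243 298
315 282
```

View pics/m4.png

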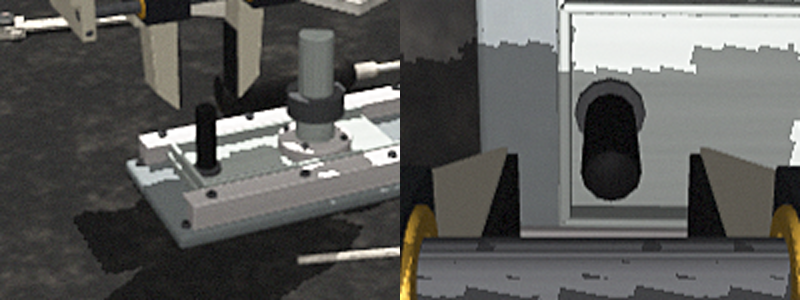

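Run:
```python
from h import *
np.set_printoptions(precision=4,suppress=True)
st=manip.get_state()
for s,w in (((233,282),(274,288)),((262,276),(360,286))):
    print(tri([ray("side",s),ray("wrist",w,st)]))
# knob top: side, wrist
s=(246,279);w=(321,300)
print(tri([ray("side",s),ray("wrist",w,st)]), at_z("side",s,.068),at_z("wrist",w,.068,st))
w=cam("wrist",st)[2];print(w[:3,3],w[:3,2])
```

```text
[0.4757 0.1628 0.0666]
[0.5148 0.1716 0.0662]
[0.4952 0.1628 0.069 ] [0.4962 0.1649 0.068 ] [0.4946 0.1625 0.068 ]
[0.4775 0.2325 0.2345] [-0.0562  0.2634  0.963 ]
```

Left: side crop shows open finger tips only level with the knob top (207,103); right: knob top between the finger tips. By triangulation the real tips are at z≈0.066 when the TCP reads 0.042, i.e. 24 mm higher than reported. I'll descend 15 mm and close.

```bash
python3 -m handwheel '[[[0.001,0.002,0.005],[0,0,0]],[[0,0,0.005],[0,0,0]],[[0,0,0.005],[0,0,0]],[[0,0,0],[0,0,0]]]'
python3 -m handwheel '[[[0,0,0],[0,0,0]],[[0,0,0],[0,0,0]],[[0,0,0],[0,0,0]],[[0,0,0],[0,0,0]],[[0,0,0],[0,0,0]],[[0,0,0],[0,0,0]]]' -1 40
```

```text
clock: 5.0
tool_pos: [0.4936, 0.1621, 0.027]
orientation: [-0.001, 0.628, 0.778, -0.001]
wrist_force: [0.2, -0.2, 0.2]
grip_width: 0.037
grasp_force: 0.0
clock: 5.5
tool_pos: [0.4939, 0.1623, 0.0283]
orientation: [-0.0, 0.628, 0.778, -0.0]
wrist_force: [-2.6, -0.7, 2.2]
grip_width: 0.0111
grasp_force: 40.0
```

```bash
python3 -m handwheel '[[[0,0.006,0],[0,0,0]],[[0,0.008,0],[0,0,0]],[[0,0.008,0],[0,0,0]],[[0,0.008,0],[0,0,0]],[[0,0.008,0],[0,0,0]],[[0,0.005,0],[0,0,0]],[[0,0.002,0],[0,0,0]],[[0,0,0],[0,0,0]]]'
python3 -m handwheel '[[[0,0.002,0],[0,0,0]],[[0,0.002,0],[0,0,0]],[[0,0,0],[0,0,0]]]'
```

```text
clock: 6.17
tool_pos: [0.5376, 0.1712, 0.0283]
orientation: [-0.0, 0.628, 0.778, -0.001]
wrist_force: [-4.8, -1.2, 6.0]
grip_width: 0.0111
grasp_force: 40.0
clock: 6.42
tool_pos: [0.5409, 0.1718, 0.0282]
orientation: [-0.001, 0.628, 0.778, -0.002]
wrist_force: [-5.4, -3.1, 6.9]
grip_width: 0.0112
grasp_force: 40.0
```

```bash
python3 -m handwheel '[[[0,0.002,0],[0,0,0]],[[0,0.002,0],[0,0,0]],[[0,0,0],[0,0,0]]]'
python3 -m handwheel '[[[0,0.002,0],[0,0,0]],[[0,0.002,0],[0,0,0]],[[0,0,0],[0,0,0]]]'
python3 -m handwheel '[[[0,0.002,0],[0,0,0]],[[0,0,0],[0,0,0]]]'
```

```text
clock: 6.67
tool_pos: [0.5432, 0.1723, 0.0282]
orientation: [-0.001, 0.628, 0.778, -0.003]
wrist_force: [-10.9, -3.6, 11.5]
grip_width: 0.0107
grasp_force: 40.0
clock: 6.92
tool_pos: [0.5431, 0.1722, 0.028]
orientation: [-0.003, 0.628, 0.778, -0.006]
wrist_force: [-19.8, -5.7, 22.1]
grip_width: 0.0112
grasp_force: 40.1
clock: 7.08
tool_pos: [0.543, 0.1722, 0.0279]
orientation: [-0.004, 0.628, 0.778, -0.008]
wrist_force: [-23.7, -6.5, 26.2]
grip_width: 0.0112
grasp_force: 40.1
```

```bash
python3 -m handwheel '[[[0,-0.003,0],[0,0,0]],[[0,-0.003,0],[0,0,0]],[[0,0,0],[0,0,0]]]'
python3 -m handwheel '[[[0,0,0],[0,0,0]],[[0,0,0],[0,0,0]],[[0,0,0],[0,0,0]],[[0,0,0],[0,0,0]],[[0,0,-0.03],[0,0,0]],[[0,0,-0.035],[0,0,0]],[[0,0,-0.035],[0,0,0]],[[0,0,-0.03],[0,0,0]]]' -0.3
python3 -m handwheel '[[[0,0.04,0],[0,0,0]],[[0,0.04,0],[0,0,0]],[[0,0,0],[0,0,0]],[[0,0,0],[0,0,0]]]'
cat > look.py <<'E'
from h import *
np.set_printoptions(precision=4,suppress=True)
import sys
H=dict(knob_top=.068,guide_tip=.082,flat=.094,screw=.056,spindle=0)
for c in ["wrist","side","scene"]:
    st=manip.get_state(); im=manip.get_image(c); cv2.imwrite(f"pics/{c}_{sys.argv[1]}.png",im)
    for t,z in H.items():
        for r in manip.tip_of(c,t)[:1]:
            print(c,t,np.round(r["uv"],1),round(r["confidence"],2),at_z(c,r["uv"],z,st))
print(st["tool_pos"],st["clock"])
E
python3 look.py 5
```

```text
clock: 7.33
tool_pos: [0.5432, 0.1723, 0.0282]
orientation: [-0.001, 0.628, 0.778, -0.003]
wrist_force: [-9.2, -2.1, 8.5]
grip_width: 0.011
grasp_force: 40.0
clock: 8.0
tool_pos: [0.5471, 0.1741, 0.1604]
orientation: [0.0, 0.628, 0.778, 0.001]
wrist_force: [0.7, -0.6, 0.4]
grip_width: 0.0321
grasp_force: 0.0
clock: 8.33
tool_pos: [0.6261, 0.1906, 0.1571]
orientation: [-0.0, 0.628, 0.778, 0.0]
wrist_force: [-1.6, -0.3, -1.0]
grip_width: 0.0325
grasp_force: 0.0
wrist knob_top [203.  238.6] 0.7 [0.5452 0.1736 0.068 ]
wrist guide_tip [410.4 246.2] 0.89 [0.6911 0.203  0.082 ]
wrist flat [315.1 241.8] 0.58 [0.6246 0.1952 0.094 ]
wrist screw [329.7 199.8] 0.83 [0.6305 0.2192 0.056 ]
wrist spindle [307.4 220.4] 0.82 [0.6186 0.1886 0.    ]
side knob_top [279.7 271.5] 0.63 [0.5445 0.1781 0.068 ]
side guide_tip [374.6 245.8] 0.63 [0.6908 0.2048 0.082 ]
side flat [335.  245.2] 0.55 [0.6261 0.1913 0.094 ]
side screw [334.6 266.4] 0.77 [0.6306 0.2033 0.056 ]
scene knob_top [297.9 276.7] 0.82 [0.5455 0.1675 0.068 ]
scene guide_tip [341.4 210.9] 0.91 [0.687  0.2035 0.082 ]
scene flat [319.9 231.7] 0.82 [0.62   0.1906 0.094 ]
scene screw [306.5 235.8] 0.81 [0.6224 0.2237 0.056 ]
scene spindle [324.2 271.2] 0.59 [ 0.6196  0.1796 -0.    ]
[0.6245 0.1904 0.1585] 8.9333
```

View pics/wrist_5.png

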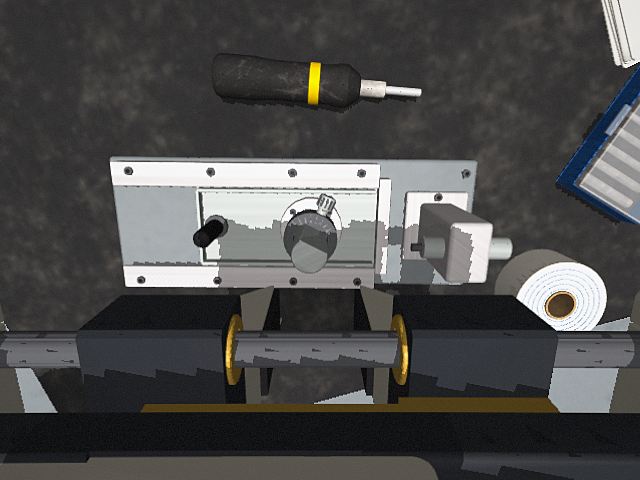

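Tray is home; shaft top at (311,255), screw at (327,203), knob (215,232), guide tip (412,246). Zooming on the shaft top for its flat.

Run:
```python
from h import *
st=manip.get_state()
a=cv2.imread("pics/wrist_5.png")
c=cv2.resize(a[190:290,260:360],(600,600),interpolation=2)
ax=np.array([.6215,.188])
for ang in np.arange(0,6.28,.02):
    p=proj("wrist",[ax[0]+.012*np.cos(ang),ax[1]+.012*np.sin(ang),.106],st); u=((p-[260,190])*6).astype(int)
    c[u[1]%600,u[0]%600]=(0,0,255)
for d in (0,.4,.8,1.2,1.6):
    p=proj("wrist",[ax[0]+.012*np.cos(.207+d),ax[1]+.012*np.sin(.207+d),.106],st); u=((p-[260,190])*6).astype(int)
    cv2.circle(c,tuple(int(v) for v in u),4,(0,255,0),-1)
cv2.imwrite("pics/c6.png",cv2.convertScaleAbs(c,alpha=1.5,beta=10))
```

```text
(no output)
```

View pics/c6.png

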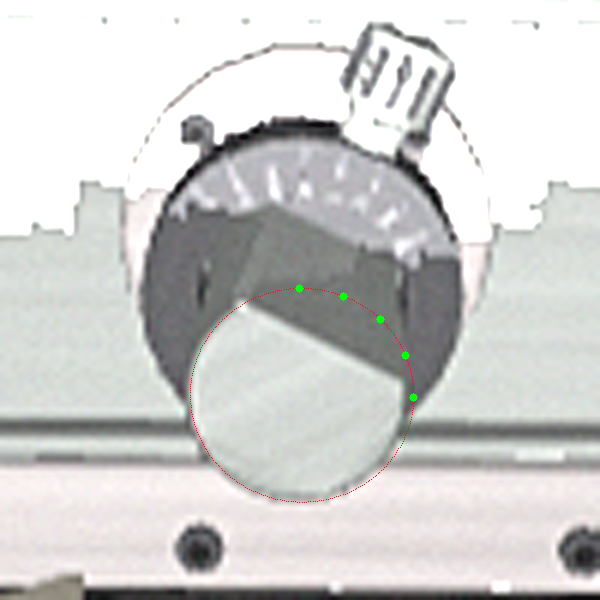

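Flat edge runs (240,303)–(403,380) in the crop: flat faces ≈1.15 rad ccw of the guide; screw ≈1.08 rad. The axis prediction fits. Rotate the tool to the flat.

```bash
python3 -m handwheel '[[[-0.0015,-0.0034,0],[0,0,0]],[[0,0,0],[0,0,-0.115]],[[0,0,0],[0,0,-0.115]],[[0,0,0],[0,0,-0.115]],[[0,0,0],[0,0,-0.115]],[[0,0,0],[0,0,-0.115]],[[0,0,0],[0,0,-0.115]],[[0,0,0],[0,0,-0.115]]]' -0.04
python3 -m handwheel '[[[0,0,0],[0,0,-0.115]],[[0,0,0],[0,0,-0.115]],[[0,0,0],[0,0,-0.11]],[[0,0,0],[0,0,0]],[[0,0,0],[0,0,0]],[[0,0,0],[0,0,0]]]'
python3 -c "
from h import *
s=manip.get_state();o=s['orientation'];M=R.from_quat([o[1],o[2],o[3],o[0]]).as_matrix()
print(s['q'],s['tool_pos'],np.arctan2(M[1,1],M[0,1]), M.T@(np.array([.6214,.1885,.048])-s['tool_pos']))"
```

```text
clock: 9.9
tool_pos: [0.6213, 0.1881, 0.1582]
orientation: [-0.0, 0.27, 0.963, -0.0]
wrist_force: [0.9, 0.2, -0.4]
grip_width: 0.0439
grasp_force: 0.0
clock: 10.4
tool_pos: [0.6214, 0.1882, 0.1582]
orientation: [-0.0, 0.108, 0.994, -0.0]
wrist_force: [-0.0, -0.8, -0.1]
grip_width: 0.0443
grasp_force: 0.0
[ 0.18569725  0.61408933 -0.75692735  1.57758156  0.45216283  1.13261657
  0.67965852] [0.62141849 0.18816321 0.15816342] 1.3547251869378367 [7.40687865e-05 3.31104022e-04 1.10163419e-01]
```

Descend, then pinch gently.

```bash
python3 -m handwheel '[[[0,0,0.03],[0,0,0]],[[0,0,0.03],[0,0,0]],[[0,0,0.025],[0,0,0]],[[0,0,0.015],[0,0,0]],[[0,0,0.01],[0,0,0]],[[0,0,0],[0,0,0]],[[0,0,0],[0,0,0]]]'
python3 -m handwheel '[[[0,0,0],[0,0,0]],[[0,0,0],[0,0,0]],[[0,0,0],[0,0,0]],[[0,0,0],[0,0,0]],[[0,0,0],[0,0,0]],[[0,0,0],[0,0,0]]]' -1 20
python3 -m handwheel '[[[0,0,0],[0,0,0]],[[0,0,0],[0,0,0]],[[0,0,0],[0,0,0]]]'
```

```text
clock: 10.98
tool_pos: [0.6219, 0.1888, 0.0487]
orientation: [0.0, 0.106, 0.994, 0.0]
wrist_force: [-0.1, -0.4, 0.3]
grip_width: 0.0441
grasp_force: 0.0
clock: 11.48
tool_pos: [0.6218, 0.1854, 0.0489]
orientation: [0.0, 0.107, 0.994, -0.002]
wrist_force: [-2.1, -5.1, 4.7]
grip_width: 0.0191
grasp_force: 19.8
clock: 11.73
tool_pos: [0.6217, 0.1854, 0.0489]
orientation: [0.0, 0.107, 0.994, -0.002]
wrist_force: [-2.5, -5.0, 5.4]
grip_width: 0.0192
grasp_force: 19.8
```

```bash
python3 -m handwheel '[[[0,0,0],[0,0,0.1]],[[0,0,0],[0,0,0.1]],[[0,0,0],[0,0,0.1]],[[0,0,0],[0,0,0.1]],[[0,0,0],[0,0,0.1]],[[0,0,0],[0,0,0.1]],[[0,0,0],[0,0,0.1]],[[0,0,0],[0,0,0.1]]]'
python3 -m handwheel '[[[0,0,0],[0,0,0.1]],[[0,0,0],[0,0,0.1]],[[0,0,0],[0,0,0.1]],[[0,0,0],[0,0,0.048]],[[0,0,0],[0,0,0]],[[0,0,0],[0,0,0]]]'
python3 look.py 7
python3 -c "
from h import *
s=manip.get_state();o=s['orientation'];M=R.from_quat([o[1],o[2],o[3],o[0]]).as_matrix()
print(s['grip_width'],np.arctan2(M[1,1],M[0,1]))"
```

```text
clock: 12.4
tool_pos: [0.6202, 0.1858, 0.0489]
orientation: [-0.0, 0.488, 0.873, -0.002]
wrist_force: [-6.7, -4.9, 6.6]
grip_width: 0.0186
grasp_force: 20.0
clock: 12.9
tool_pos: [0.6196, 0.1865, 0.0489]
orientation: [-0.0, 0.629, 0.777, -0.002]
wrist_force: [-7.2, -5.4, 7.8]
grip_width: 0.0186
grasp_force: 20.0
wrist knob_top [151.5 293.8] 0.75 [0.5442 0.1721 0.068 ]
wrist guide_tip [491.3 308.7] 0.87 [0.6941 0.203  0.082 ]
wrist flat [338.1 321. ] 0.83 [0.6286 0.1891 0.094 ]
wrist screw [352.9 224.2] 0.66 [0.6303 0.2218 0.056 ]
side knob_top [279.1 270.7] 0.92 [0.5443 0.1809 0.068 ]
side guide_tip [373.  244.7] 0.69 [0.69   0.2093 0.082 ]
side flat [342.  246.7] 0.73 [0.6339 0.184  0.094 ]
side screw [333.  262.7] 0.98 [0.6323 0.2163 0.056 ]
scene knob_top [295.6 277. ] 0.59 [0.5427 0.1697 0.068 ]
scene guide_tip [342.1 210.6] 0.85 [0.6883 0.2031 0.082 ]
scene flat [323.4 230.1] 0.71 [0.6264 0.1889 0.094 ]
scene spindle [325.5 269.5] 0.54 [0.6238 0.1805 0.    ]
[0.6196 0.1865 0.0489] 13.5
0.01909202988027502 0.2092552082314312
```

Pinched with the flat toward the guide (width 19 mm, 20 N). Release, rise, and turn across the screw.

```bash
python3 -m handwheel '[[[0,0,0],[0,0,0]],[[0,0,0],[0,0,0]],[[0,0,0],[0,0,0]],[[0,0,0],[0,0,0]],[[0,0,-0.03],[0,0,0]],[[0,0,-0.035],[0,0,0]],[[0,0,0],[0,0,0.12]],[[0,0,0],[0,0,0.12]]]' 0.22 20
python3 -m handwheel '[[[0,0,0],[0,0,0.12]],[[0,0,0],[0,0,0.12]],[[0,0,0],[0,0,0]],[[0,0,0],[0,0,0]],[[0,0,0],[0,0,0]]]'
python3 look.py 8
python3 -c "
from h import *
s=manip.get_state();o=s['orientation'];M=R.from_quat([o[1],o[2],o[3],o[0]]).as_matrix()
print(s['q'],s['grip_width'],np.arctan2(M[1,1],M[0,1]), M.T@(np.array([.622,.1878,.027])-s['tool_pos']))
a=cv2.imread('pics/wrist_8.png');x,y=map(int,proj('wrist',[.622,.1878,.106],s));print(x,y)
cv2.imwrite('pics/c8.png',cv2.resize(a[y-90:y+60,x-100:x+100],(800,600),interpolation=2))"
```

```text
clock: 14.47
tool_pos: [0.6239, 0.1896, 0.1163]
orientation: [0.001, 0.719, 0.695, 0.003]
wrist_force: [-0.5, -0.3, -1.1]
grip_width: 0.056
grasp_force: 0.0
clock: 14.88
tool_pos: [0.6215, 0.1886, 0.1132]
orientation: [-0.0, 0.795, 0.607, 0.0]
wrist_force: [-0.4, 0.9, -0.8]
grip_width: 0.0559
grasp_force: 0.0
wrist guide_tip [431. 213.] 0.98 [0.6927 0.2009 0.082 ]
wrist flat [326.7 264.4] 0.92 [0.628  0.1906 0.094 ]
wrist screw [315.  197.6] 0.96 [0.63  0.223 0.056]
wrist spindle [315.6 229.3] 0.9 [0.6214 0.1905 0.    ]
side knob_top [281.5 268.9] 0.94 [0.5487 0.1859 0.068 ]
side guide_tip [373.3 248.1] 0.75 [0.6858 0.197  0.082 ]
side flat [341.4 244.2] 0.64 [0.636 0.193 0.094]
side screw [334.2 262.8] 0.66 [0.6339 0.2156 0.056 ]
scene knob_top [296.5 276.6] 0.94 [0.5442 0.1692 0.068 ]
scene guide_tip [341.2 209.9] 0.9 [0.6885 0.2053 0.082 ]
scene flat [322.3 230.7] 0.77 [0.6242 0.1893 0.094 ]
scene screw [303.9 234.3] 0.73 [0.6218 0.2292 0.056 ]
scene spindle [326.2 269. ] 0.58 [0.6254 0.1803 0.    ]
[0.6215 0.1883 0.1132] 15.4833
[-0.08619438  0.57091435 -0.34783119  1.62273903  0.22258082  0.98715289
 -0.77634787] 0.05620120046460294 -0.2699743478868065 [-0.00037081  0.0005891   0.08622852]
317 278
```

View pics/c8.png

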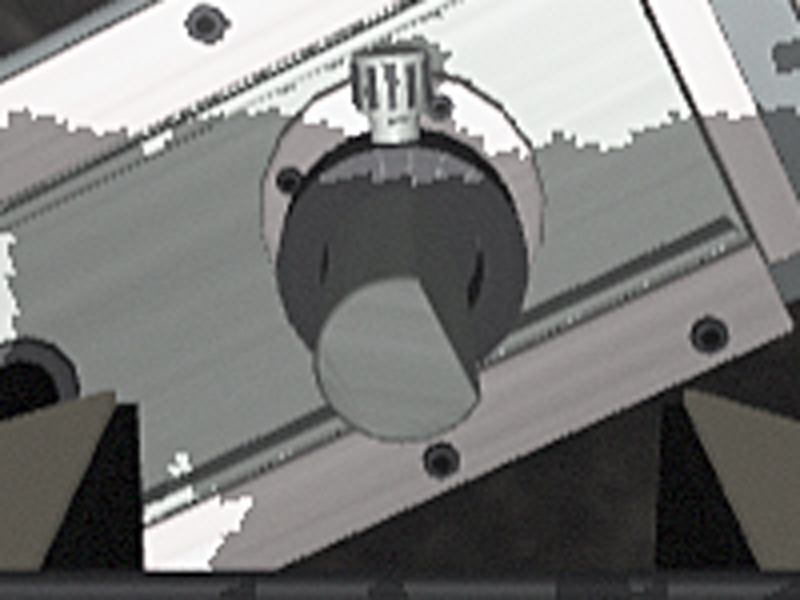

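The screw is straight along the tool's x (at (390,95)), and the flat's normal is parallel to the rails, facing the guide. Descend and grip the collar.

```bash
python3 -m handwheel '[[[0,0.0005,0.03],[0,0,0]],[[0,0,0.025],[0,0,0]],[[0,0,0.015],[0,0,0]],[[0,0,0.01],[0,0,0]],[[0,0,0.006],[0,0,0]],[[0,0,0],[0,0,0]],[[0,0,0],[0,0,0]]]'
python3 -m handwheel '[[[0,0,0],[0,0,0]],[[0,0,0],[0,0,0]],[[0,0,0],[0,0,0]],[[0,0,0],[0,0,0]],[[0,0,0],[0,0,0]],[[0,0,0],[0,0,0]]]' -1 15
```

```text
clock: 16.37
tool_pos: [0.6225, 0.1885, 0.0278]
orientation: [0.0, 0.796, 0.606, 0.0]
wrist_force: [0.2, 0.2, 0.2]
grip_width: 0.0562
grasp_force: 0.0
clock: 16.87
tool_pos: [0.6223, 0.1887, 0.0282]
orientation: [0.0, 0.796, 0.606, 0.001]
wrist_force: [-1.8, -0.7, 5.9]
grip_width: 0.0385
grasp_force: 15.0
```

```bash
python3 -m handwheel '[[[0,0,-0.003],[0,0,0.1]],[[0,0,0],[0,0,0.1]],[[0,0,0],[0,0,0.1]],[[0,0,0],[0,0,0.1]],[[0,0,0],[0,0,0.1]],[[0,0,0],[0,0,0.1]],[[0,0,0],[0,0,0.1]],[[0,0,0],[0,0,0.1]]]' -1 25
python3 -m handwheel '[[[0,0,0],[0,0,0.1]],[[0,0,0],[0,0,0.1]],[[0,0,0],[0,0,0.094]],[[0,0,0],[0,0,0]],[[0,0,0],[0,0,0]]]'
python3 look.py 9
python3 -c "
from h import *
s=manip.get_state();o=s['orientation'];M=R.from_quat([o[1],o[2],o[3],o[0]]).as_matrix()
print(s['q'],s['wrist_torque'],np.arctan2(M[1,1],M[0,1]))"
```

```text
clock: 17.53
tool_pos: [0.6226, 0.1881, 0.0301]
orientation: [0.0, 0.969, 0.245, 0.001]
wrist_force: [1.5, 0.2, -2.4]
grip_width: 0.0377
grasp_force: 25.0
clock: 17.95
tool_pos: [0.6225, 0.1879, 0.0301]
orientation: [0.0, 0.995, 0.105, 0.0]
wrist_force: [2.0, -0.2, -2.2]
grip_width: 0.0375
grasp_force: 25.0
wrist guide_tip [319.1 144. ] 0.57 [0.691  0.2023 0.082 ]
wrist flat [317.1 331.6] 0.83 [0.6277 0.1895 0.094 ]
wrist screw [315.5 233. ] 0.67 [0.6539 0.1957 0.056 ]
side knob_top [278.5 271.4] 0.88 [0.543  0.1788 0.068 ]
side guide_tip [372.9 246. ] 0.78 [0.6881 0.2046 0.082 ]
side flat [340.1 246.7] 0.9 [0.6314 0.1846 0.094 ]
side screw [357.8 268. ] 0.64 [0.6614 0.1906 0.056 ]
scene knob_top [297.4 278.7] 0.61 [0.5423 0.1653 0.068 ]
scene guide_tip [343.2 209.4] 0.72 [0.6917 0.2036 0.082 ]
scene flat [324.4 230.9] 0.68 [0.6262 0.1866 0.094 ]
scene spindle [325.4 270.9] 0.59 [0.6215 0.1785 0.    ]
[0.6224 0.188  0.0304] 18.55
[-0.29507366  0.65017119 -0.05513625  1.67253309  0.04607722  0.8197717
 -1.73459261] [-0.35009795 -0.7536876   0.03139585] -1.364173606605545
```

```bash
python3 -m handwheel '[[[0,0,-0.005],[0,0,0]],[[0,0,-0.005],[0,0,0]],[[0,0,-0.005],[0,0,0]],[[0,0,-0.005],[0,0,0]],[[0,0,-0.004],[0,0,0]],[[0,0,0],[0,0,0]],[[0,0,0],[0,0,0]],[[0,0,0],[0,0,0]]]'
python3 look.py 10
python3 - <<'E'
from h import *
np.set_printoptions(precision=4,suppress=True)
st=manip.get_state();print(st["tool_pos"],st["wrist_force"],st["grasp_force"])
rs=[]
for c in("wrist","side"):
    manip.get_image(c); r=manip.tip_of(c,"screw")[:1]; print(c,r,r and at_z(c,r[0]["uv"],.082,st))
    if r: rs.append(ray(c,r[0]["uv"],st))
if len(rs)>1: print(tri(rs))
a=cv2.imread("pics/side_10.png");b=cv2.imread("pics/wrist_10.png")
f=lambda im,u,w:cv2.resize(im[int(u[1])-w:int(u[1])+w,int(u[0])-w:int(u[0])+w],(400,400),interpolation=2)
cv2.imwrite("pics/c10.png",np.hstack([f(a,proj("side",[.65,.194,.085]),50),f(b,proj("wrist",[.64,.192,.09],st),100)]))
E
```

```text
clock: 19.52
tool_pos: [0.6222, 0.1881, 0.0543]
orientation: [0.0, 0.995, 0.103, 0.0]
wrist_force: [4.6, -1.3, -1.4]
grip_width: 0.0376
grasp_force: 25.0
wrist guide_tip [320.1 142.2] 0.59 [0.6911 0.2017 0.082 ]
wrist flat [316.7 299.8] 0.83 [0.6292 0.1901 0.094 ]
wrist screw [312.  231.1] 0.88 [0.6485 0.1965 0.056 ]
wrist spindle [316.7 253.1] 0.96 [0.6215 0.1884 0.    ]
side knob_top [281.4 272.1] 0.65 [0.5463 0.1758 0.068 ]
side guide_tip [376.1 248.5] 0.75 [0.6892 0.1947 0.082 ]
side flat [342.  247.5] 0.79 [0.633  0.1813 0.094 ]
side screw [356.8 251.7] 0.68 [0.6799 0.2478 0.056 ]
scene knob_top [296.2 280.2] 0.55 [0.5389 0.1647 0.068 ]
scene guide_tip [271.3 238.7] 0.35 [0.5631 0.2446 0.082 ]
scene flat [324.  231.9] 0.58 [0.6242 0.1856 0.094 ]
scene spindle [325.7 267.4] 0.81 [0.6274 0.1833 0.    ]
[0.6222 0.188  0.054 ] 20.1167
[0.6222 0.1881 0.054 ] [ 5.1729 -2.0465 -1.0912] 25.001049596176017
wrist [{'uv': [312.0, 233.7], 'confidence': 0.71}] [0.6536 0.1973 0.082 ]
side [{'uv': [357.7, 252.3], 'confidence': 0.57}] [0.6587 0.1872 0.082 ]
[0.6572 0.1954 0.08  ]
```

View pics/c10.png

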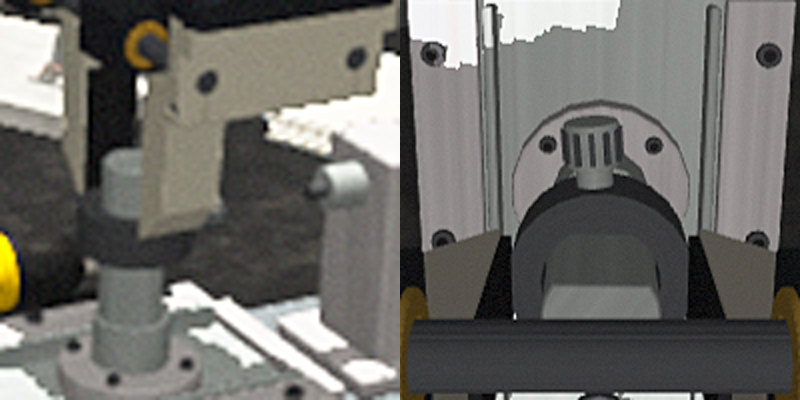

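```bash
python3 -c "
from h import *
for z in (.078,.082,.086):print(proj('side',[.6553,.1951,z]))
print(proj('side',[.6915,.2028,.082]))
s=manip.get_state();print(s['q'],s['qd'])"
```

```text
[353.44711179 252.9815083 ]
[353.57877025 250.38139931]
[353.71085626 247.77253277]
[375.56544583 246.26930524]
[-0.29411389  0.61881318 -0.05660218  1.66310693  0.04351243  0.86078296
 -1.73270034] [-0.00024313  0.0010929   0.00013038  0.00122091 -0.00023851 -0.00105261
 -0.00117894]
```

```bash
python3 -c "
from rig import manip
print(manip.job_done())"
```

```text
the job is handed in; nothing more can be done
None
```

The job is handed in at about 20 s with no verdict returned: the tray is home, the flat and screw face the guide, and the gripper holds the collar at 25 N, lifted about 26 mm; the loose tools were not touched.

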